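# Put the washed weighing cups away, colour into colour

## Task

Clear the row of washed weighing cups from the white plastic wash carrier into the stainless steel storage rack: nest each cup, upright and fully home, in the stored cup of its own colour, which stays standing where it is. Lower the cups in gently rather than dropping them, never put one into a cup of another colour, and leave the scanner and the sample jar alone.

Things in the scene. Friction and masses are not known exactly. Their poses are not given: they have to be found in the camera images.
- washed_red: Loose washed red cup, upright in the white plastic wash carrier; origin at the centre of its underside, z up its axis, yaw meaningless. All 8 cups alike: open, round, stiff plastic, 88 mm tall, 45 to 80 g; foot 34 mm across, tapering out to 50 mm at 56 mm height, there a shoulder steps out to an upright collar 60 mm across, up to the rim at 88 mm (wall 3 mm, mouth 54 mm).
- washed_yellow: Loose washed yellow cup, upright in the white plastic wash carrier; origin at the centre of its underside, z up its axis, yaw meaningless. The carrier is fixed, 84 x 374 mm with its end grips, walls 46 mm high; its four cups stand in a straight row, 84 mm apart (each up to 5 mm off), undersides 6 mm above the table.
- washed_green: Loose washed green cup, upright in the white plastic wash carrier; origin at the centre of its underside, z up its axis, yaw meaningless. Shape as the red one. Gripped across the row, outside the collar close below the rim, it has free room; along the row the gaps between collars are only about 24 mm.
- washed_blue: Loose washed blue cup, upright in the white plastic wash carrier; origin at the centre of its underside, z up its axis, yaw meaningless. Shape as the red one. Any cup may stand in any of the carrier's four places.
- stored_red: Loose stored red cup, upright and empty in the stainless wire rack, like the washed cups; origin at the centre of its underside, z up. Nested fully home, a washed cup's shoulder rests on this rim, coaxial with 1 to 2 mm play: its origin 32 mm above this one's, its 32 mm collar free above this rim, its own rim 126 mm above the table.
- stored_yellow: Loose stored yellow cup, upright and empty in the stainless wire rack, like the washed cups; origin at the centre of its underside, z up. The rack is fixed, 86 x 348 mm; its four cups stand in a straight row, 84 mm apart, undersides 6 mm above the table.
- stored_green: Loose stored green cup, upright and empty in the stainless wire rack, like the washed cups; origin at the centre of its underside, z up. A rod ring of the rack at 44 mm height keeps each stored cup from tipping, with about 2 mm of play all round.
- stored_blue: Loose stored blue cup, upright and empty in the stainless wire rack, like the washed cups; origin at the centre of its underside, z up. Any colour may stand in any of the rack's four places, and either rack may be the one nearer the robot.
- scanner: Bystander: loose grey and black handheld barcode scanner lying on the table beside the racks, about 180 x 62 mm, 34 mm high. Origin under the middle of its length, x towards its wide head. Not to be disturbed.
- sample_jar: Bystander: loose closed glass sample jar, 60 mm across, 85 mm high, standing on the table beside the racks. Origin at the centre of its underside, z up. Not to be disturbed.

How it is judged:
At the end, for the whole second after the job is handed in: Each washed cup nested in the stored cup of its colour: axes within 6 mm, origin 29 to 36 mm above the stored cup's, both upright within 0.1 rad, under 20 mm/s; stored cups within 12 mm of their start; scanner and jar within 20 mm of theirs, the jar upright (0.15 rad) (horizontal distance between washed_red and stored_red below 0.006 m and z of washed_red in the frame of stored_red between 0.029 and 0.036 m and angle between each of washed_red, stored_red, washed_yellow, stored_yellow, washed_green, stored_green, washed_blue, stored_blue's own z axis and vertical below 0.1 rad and distance of each of stored_red, stored_yellow, stored_green, stored_blue from where it was at the start of the episode below 0.012 m and linear speed of each of washed_red, stored_red, washed_yellow, stored_yellow, washed_green, stored_green, washed_blue, stored_blue below 0.02 m/s and horizontal distance between washed_yellow and stored_yellow below 0.006 m and z of washed_yellow in the frame of stored_yellow between 0.029 and 0.036 m and horizontal distance between washed_green and stored_green below 0.006 m and z of washed_green in the frame of stored_green between 0.029 and 0.036 m and horizontal distance between washed_blue and stored_blue below 0.006 m and z of washed_blue in the frame of stored_blue between 0.029 and 0.036 m and distance of each of scanner, sample_jar from where it was at the start of the episode below 0.02 m and angle between sample_jar's own z axis and vertical below 0.15 rad); the robot touches nothing.
It fails at once if a washed cup is put into a stored cup of another colour ((horizontal distance between washed_red and stored_yellow below 0.022 m and z of washed_red in the frame of stored_yellow below 0.07 m) or (horizontal distance between washed_red and stored_green below 0.022 m and z of washed_red in the frame of stored_green below 0.07 m) or (horizontal distance between washed_red and stored_blue below 0.022 m and z of washed_red in the frame of stored_blue below 0.07 m) or (horizontal distance between washed_yellow and stored_red below 0.022 m and z of washed_yellow in the frame of stored_red below 0.07 m) or (horizontal distance between washed_yellow and stored_green below 0.022 m and z of washed_yellow in the frame of stored_green below 0.07 m) or (horizontal distance between washed_yellow and stored_blue below 0.022 m and z of washed_yellow in the frame of stored_blue below 0.07 m) or (horizontal distance between washed_green and stored_red below 0.022 m and z of washed_green in the frame of stored_red below 0.07 m) or (horizontal distance between washed_green and stored_yellow below 0.022 m and z of washed_green in the frame of stored_yellow below 0.07 m) or (horizontal distance between washed_green and stored_blue below 0.022 m and z of washed_green in the frame of stored_blue below 0.07 m) or (horizontal distance between washed_blue and stored_red below 0.022 m and z of washed_blue in the frame of stored_red below 0.07 m) or (horizontal distance between washed_blue and stored_yellow below 0.022 m and z of washed_blue in the frame of stored_yellow below 0.07 m) or (horizontal distance between washed_blue and stored_green below 0.022 m and z of washed_blue in the frame of stored_green below 0.07 m)).
It fails at once if a cup is dropped or thrown (moves faster than 0.7 m/s with no finger on it) ((linear speed of washed_red above 0.7 m/s and contact force between washed_red and the fingers below 0.05 N) or (linear speed of washed_yellow above 0.7 m/s and contact force between washed_yellow and the fingers below 0.05 N) or (linear speed of washed_green above 0.7 m/s and contact force between washed_green and the fingers below 0.05 N) or (linear speed of washed_blue above 0.7 m/s and contact force between washed_blue and the fingers below 0.05 N)).
It fails at once if a stored cup is lifted out of its place, or tipped over (distance of any of stored_red, stored_yellow, stored_green, stored_blue from where it was at the start of the episode above 0.035 m or angle between any of stored_red, stored_yellow, stored_green, stored_blue's own z axis and vertical above 0.5 rad).
It fails at once if the scanner or the sample jar is disturbed (moved 30 mm) (distance of any of scanner, sample_jar from where it was at the start of the episode above 0.03 m).
It also fails if it takes over 96 s, if anything falls off the work surface, if the arm or the gripper's body presses on something with over 40 N, if the wrist force passes 120 N, or if a joint passes its speed limit or range.

## Robot

A 6-joint arm with a two-finger parallel gripper is mounted at the origin on the work surface. World frame = base frame: x ahead of the robot, y to its left, z up, the work surface at z = 0. Lengths are in m, angles in rad, forces in N, time in s.
With the tool pointing down it reaches from about 0.35 to 0.775 m from the base axis. Payload 5.5 kg.
Tool frame: the origin (TCP) lies between the finger pads; the fingertips stand 22 mm ahead of it and the grasp point (between the pads) lies 3 mm ahead of it (env.finger_overhang is the distance from the TCP to the fingertips, in m); y points along the fingers, x is the direction in which the jaws open and shut, and the axes are right-handed (so a half turn about y gives the same grasp; the last joint's range is limited). The gripper opens to 85 mm and grips with 20 to 120 N. Pads are 22 mm wide; open, the fingers measure 114 mm over their backs; the gripper's body (76 mm by 85 mm) begins 54 mm behind the grasp point. The pads swing forward as they close: fully open they stand 13 mm farther back than shut.
Start: joints at [1.149, 0.313, 0.046, 1.304, 0, 1.431], TCP at [0.16, 0.552, 0.253] pointing down, gripper open.
Joint ranges: [-2.76, 2.76], [-0.86, 1.69], [-1.03, 1.26], [-2.2, 2.34], [-1.47, 1.5], [-3.14, 3.14]. Speed limits (rad/s): [2.57, 2.57, 3.14, 3.14, 3.14, 3.14].

## Interface

Orientations are given as a unit quaternion [w, x, y, z].
In Python, from workcell import monitor, cams, job, env gives the robot as it stands.
- The arm moves only by the tool drive_tool, never from a script. Its argument "plan" is text: rows parted by semicolons, each of 7 numbers parted by spaces: the opening, from -1 (shut) to 1 (fully open), then the shift along the tool's x, y, z in mm, then the turn, a rotation vector about the tool's x, y, z in degrees. In form: gripper x y z rx ry rz; .... A call has 1 to 8 rows; each row shifts and turns the pose as measured when the row begins, along the tool's axes as they then stand; what a row does not reach is not made up. A row lasts 1/8 s, in which the tool goes at most 62.5 mm and 10.7 degrees, less where a joint would pass 70% of its speed; a pose out of reach is approached as far as the arm can. A call is refused whole if a number of a shift passes 62.5 or a number of a turn 10.7, either way. A call with a gripper value outside its range is refused whole. The fingers move at their own pace and stop on an object; "grip_force" is the grip in N (left out, the last holds). Time passes only in rows, so rows that do not move let the fingers close. It gives the time, the measured TCP pose, the force and the opening at its end, in the units of the state.
- monitor.get_state(): the state, without advancing time (a new reading comes with each control period).
- cams.read_camera(name): name is "scene" or "top" or "wrist"; returns (picture, depth): 480x640x3 uint8, red, green, blue; 480x640 float32, m along the optical axis (not along the pixel's ray), 0 where there is no reading.
- cams.calibration(name): a dict with "fx", "fy", "cx", "cy" (pixels), "D" ([k1, k2, p1, p2, k3] as OpenCV has them; the pictures are not rectified), "R" (3x3) and "t" (3): a world point X has camera coordinates R X + t. Camera axes: x right, y down, z forward; pixel columns grow to the right and rows downward; lengths in m; the calibration is good to about 2 mm. A picture is of the moment at which its call begins: read the wrist's pose just before it. calibration takes no time and is no camera call; for the wrist camera it gives the pose at the moment of the call.
- job.hand_in(): hands the job in, once; it reports no verdict.
The state is a dict: "clock": time; "joint_pos": joint angles; "qvel": joint speeds; "tau": joint torques, N m; "tcp_pos": TCP position; "orientation": TCP orientation; "wrist_force": force on the tool from outside, world axes, zero at the start; "ft_torque": the same for the moment, N m; "finger_gap": finger opening in m.
Only numpy, scipy, OpenCV 4.12 (cv2) and the standard library are available. Lean on these libraries where they do the work, as an engineer would, in place of code of your own. Each camera call takes 0.05 s, during which the arm holds its last target.

## Working session

There is one attempt and no reset: what is moved stays moved. The work goes in short steps, Python scripts to look and compute and a tool call to move; the robot and the scene stay as the last step left them, time stands still between calls to the robot, and variables do not carry over. Pictures are saved under pics/ and viewed, and the job is handed in when it is done.

Besides the shell and the picture viewer there is one more tool, called after "Request:" in YAML: its name, and indented under it one key for each argument. drive_tool: Moves the arm, as the interface text tells. Its arguments: {"type":"object","properties":{"plan":{"type":"string"},"grip_force":{"type":"number"}},"required":["plan"]}

```bash
ls; mkdir -p pics; cat > h.py <<'E'
import numpy as np, cv2
from workcell import monitor, cams, job, env
def snap(name,f):
    c=cams.calibration(name); p,d=cams.read_camera(name)
    cv2.imwrite(f'pics/{f}.png',p[:,:,::-1]); np.savez(f'pics/{f}.npz',p=p,d=d,**{k:np.array(v) for k,v in c.items()})
    return p,d,c
def world(d,c):
    K=np.array([[c['fx'],0,c['cx']],[0,c['fy'],c['cy']],[0,0,1]]);h,w=d.shape
    uv=np.stack(np.meshgrid(np.arange(w),np.arange(h)),-1).reshape(-1,1,2).astype(float)
    n=cv2.undistortPoints(uv,K,np.array(c['D'],float)).reshape(h,w,2)
    X=np.dstack([n[...,0]*d,n[...,1]*d,d])
    return (X-np.array(c['t']))@np.array(c['R'])
E
python3 - <<'E'
from h import *
print(monitor.get_state())
for n in ['top','scene']:
    p,d,c=snap(n,n+'0'); print(n,c)
E
```

```text
pics
{'clock': 0.0, 'joint_pos': array([ 1.14938877e+00,  3.14006271e-01,  4.49786033e-02,  1.30360579e+00,
       -7.65920276e-07,  1.43120304e+00]), 'qvel': array([-0.0006963 , -0.00107828, -0.00091674,  0.00044323,  0.00076084,
        0.00224559]), 'tau': array([-5.16644400e-05, -4.80631149e+01,  2.98533261e+01,  1.96705054e-02,
        2.94745988e-06,  5.69160633e-06]), 'tcp_pos': array([0.15971687, 0.55187945, 0.25240535]), 'orientation': array([-0.5649505 ,  0.56557934,  0.42425532, -0.42539201]), 'wrist_force': array([-0.34327896,  0.27211316,  0.583262  ]), 'ft_torque': array([0.03576479, 0.0245837 , 0.0461918 ]), 'finger_gap': 0.08556105044972208}
top {'fx': 508.75744399454584, 'fy': 508.75744399454584, 'cx': 319.44887466353384, 'cy': 242.27282899347978, 'D': array([-0.09954273,  0.        ,  0.        ,  0.        ,  0.        ]), 'R': array([[ 0.02026749, -0.99924622,  0.03310909],
       [-0.99649119, -0.02287924, -0.08050998],
       [ 0.0812068 , -0.03136118, -0.99620376]]), 't': array([-0.03298775,  0.55940294,  1.09909169])}
scene {'fx': 618.4496380484663, 'fy': 618.4496380484663, 'cx': 320.3841757384238, 'cy': 234.9407901531663, 'D': array([-0.18085649,  0.        ,  0.        ,  0.        ,  0.        ]), 'R': array([[-0.24780787,  0.96859595,  0.0203258 ],
       [ 0.6747766 ,  0.1876149 , -0.7137767 ],
       [-0.69517465, -0.16316411, -0.70007834]]), 't': array([ 0.15162003, -0.33768974,  1.93898027])}
```

View pics/top0.png

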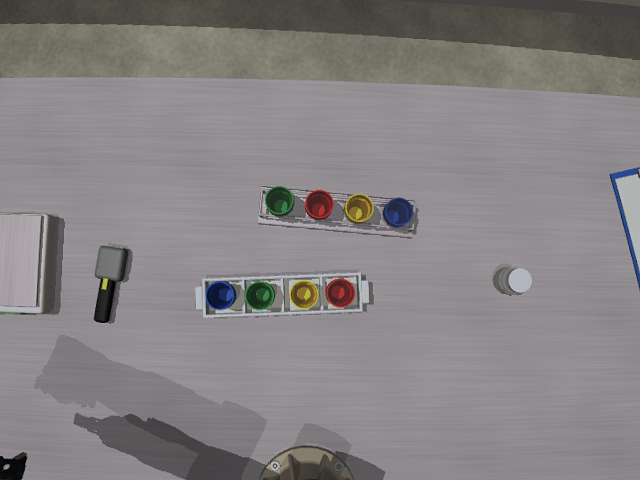

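View pics/scene0.png

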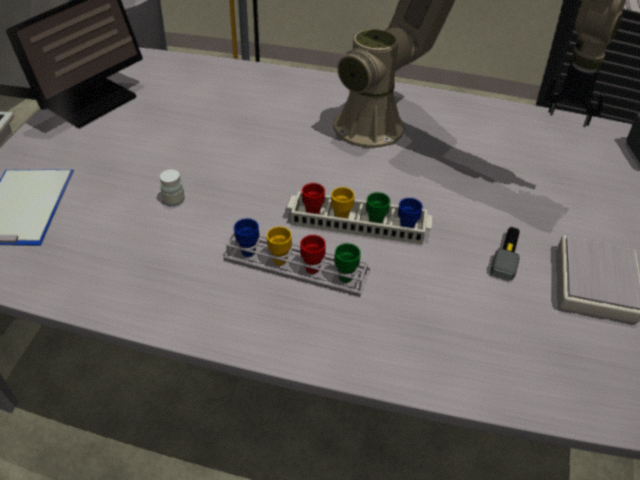

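```bash
python3 - <<'E'
from h import *
from scipy.spatial.transform import Rotation as R
q=monitor.get_state()['orientation'];print(R.from_quat(np.r_[q[1:],q[0]]).as_matrix().round(3))
z=np.load('pics/top0.npz');W=world(z['d'],z)
hsv=cv2.cvtColor(z['p'],cv2.COLOR_RGB2HSV)
m=(hsv[...,1]>120)&(W[...,2]>.075)&(W[...,2]<.14)
H=hsv[...,0]
for n,r in dict(red=(H<8)|(H>170),yel=(H>18)&(H<38),grn=(H>40)&(H<85),blu=(H>95)&(H<135)).items():
    k,l,s,c=cv2.connectedComponentsWithStats((m&r).astype(np.uint8))
    for i in range(1,k):
        if s[i,4]<60: continue
        P=W[l==i]; (cx,cy),rad=cv2.minEnclosingCircle(P[:,:2].astype(np.float32)*1000)
        A=np.c_[P[:,:2],np.ones(len(P))]
        print(n,s[i,4],c[i].round(),'circ',round(cx,1),round(cy,1),round(rad,1),'z',np.percentile(P[:,2],[5,50,95]).round(3))
E
```

```text
[[ 0.278 -0.001 -0.961]
 [ 0.961 -0.001  0.278]
 [-0.002 -1.     0.   ]]
red 165 [319. 204.] circ 635.0 -16.5 30.3 z [0.081 0.092 0.096]
red 139 [341. 292.] circ 451.5 -63.4 29.9 z [0.079 0.093 0.096]
yel 182 [359. 207.] circ 629.3 -99.4 30.2 z [0.077 0.092 0.096]
yel 112 [304. 293.] circ 446.7 11.9 29.6 z [0.08  0.092 0.095]
grn 116 [278. 201.] circ 640.4 68.0 29.7 z [0.088 0.092 0.096]
grn 113 [259. 293.] circ 442.1 103.0 29.9 z [0.079 0.092 0.095]
blu 142 [398. 212.] circ 623.0 -183.5 29.9 z [0.085 0.092 0.096]
blu 198 [219. 295.] circ 440.9 184.0 29.3 z [0.077 0.092 0.095]
```

The top view has all eight rims. Washed (carrier, near row, v≈294): blue u=219, green 259, yellow 304, red 341. Stored (rack, far row, v≈205): green 278, red 319, yellow 359, blue 398. The rims fit as 30 mm radius circles at z≈0.094, with 84 mm spacing, so they match the given sizes. The tool's y axis points down. I'll turn to yaw ≈ 0 on the way to washed blue.

```bash
cat > go.py <<'E'
import sys
from h import *
from scipy.spatial.transform import Rotation as R
def pose():
    s=monitor.get_state();q=s['orientation'];return s,s['tcp_pos']*1000,R.from_quat(np.r_[q[1:],q[0]])
RT=R.from_matrix(np.array([[1,0,0],[0,0,1],[0,-1,0]]))
def delta(x,y,z):
    s,p,r=pose()
    print('t',round(s['clock'],2),'tcp',p.round(1),'gap',round(s['finger_gap']*1e3,1),'F',s['wrist_force'].round(1))
    print('shift tool',r.inv().apply(np.array([x,y,z])-p).round(1),'turn',np.degrees((r.inv()*RT).as_rotvec()).round(2))
if __name__=='__main__': delta(*map(float,sys.argv[1:4]))
E
python3 - <<'E'
from go import *
s,p,r=pose(); tgt=np.array([440,184,250.]); n=8
rows=[]
tot=(r.inv()*RT).as_rotvec(True);print(tot)
st=(tgt-p)/n
for i in range(n):
    rows.append('1 '+' '.join('%.0f'%v for v in r.inv().apply(st))+' '+' '.join('%.1f'%v for v in tot/n)); r=r*R.from_rotvec(tot/n,degrees=True)
print('; '.join(rows))
E
```

```text
[ 4.71644323e-02  7.38545096e+01 -8.61753068e-02]
1 -34 0 -46 0.0 9.2 -0.0; 1 -27 0 -51 0.0 9.2 -0.0; 1 -18 0 -55 0.0 9.2 -0.0; 1 -9 0 -57 0.0 9.2 -0.0; 1 0 0 -58 0.0 9.2 -0.0; 1 10 0 -57 0.0 9.2 -0.0; 1 19 0 -55 0.0 9.2 -0.0; 1 27 0 -51 0.0 9.2 -0.0
```

Request:
drive_tool:
  plan: "1 -34 0 -46 0 9.2 0; 1 -27 0 -51 0 9.2 0; 1 -18 0 -55 0 9.2 0; 1 -9 0 -57 0 9.2 0; 1 0 0 -58 0 9.2 0; 1 10 0 -57 0 9.2 0; 1 19 0 -55 0 9.2 0; 1 27 0 -51 0 9.2 0"
  grip_force: 25

```text
clock: 1.1
tcp_pos: [0.4391, 0.1719, 0.2496]
orientation: [-0.706, 0.708, -0.011, 0.009]
wrist_force: [0.4, 1.0, 0.5]
finger_gap: 0.0858
```

```bash
python3 go.py 441 184 200
```

```text
t 1.1 tcp [439.1 171.9 249.6] gap 85.8 F [0.4 1.  0.5]
shift tool [ 1.7 49.5 12.3] turn [ 0.2  -1.61 -0.14]
```

Request:
drive_tool:
  plan: "1 2 0 12 0.2 -1.6 0; 1 0 0 0 0 0 0"

```text
clock: 1.35
tcp_pos: [0.4435, 0.1802, 0.2486]
orientation: [-0.707, 0.707, -0.004, 0.002]
wrist_force: [-0.4, 0.7, -0.1]
finger_gap: 0.0853
```

```bash
python3 go.py 441 184 200; python3 - <<'E'
from h import *
p,d,c=snap('wrist','w0'); print(c); W=world(d,c); print(np.percentile(W[...,2],[1,20,50,90,99]))
E
```

```text
t 1.35 tcp [443.5 180.2 248.6] gap 85.3 F [-0.4  0.7 -0.1]
shift tool [-2.4 48.6  3.8] turn [ 0.03 -0.48 -0.21]
{'fx': 368.5455580259781, 'fy': 368.5455580259781, 'cx': 317.0376083963538, 'cy': 236.17366835210686, 'D': array([0.02584285, 0.        , 0.        , 0.        , 0.        ]), 'R': array([[ 0.99996003, -0.00818301, -0.00360163],
       [-0.00679843, -0.9575727 ,  0.28811162],
       [-0.00580645, -0.28807562, -0.95759006]]), 't': array([-0.4417025 ,  0.1389694 ,  0.42968193])}
[-1.05002383e-03  2.22674006e-04  1.13700096e-03  3.03029208e-01
  3.22022348e-01]
```

View pics/w0.png

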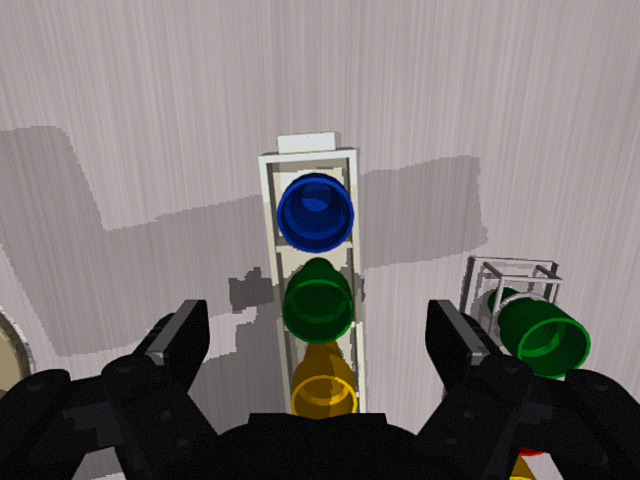

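```bash
cat > rims.py <<'E'
from h import *
from scipy.optimize import least_squares
def rims(z,zlo=.086,zhi=.102,mn=60):
    W=world(z['d'],z); hsv=cv2.cvtColor(z['p'],cv2.COLOR_RGB2HSV);H=hsv[...,0]
    m=(hsv[...,1]>110)&(W[...,2]>zlo)&(W[...,2]<zhi)
    for n,r in dict(red=(H<8)|(H>170),yel=(H>18)&(H<38),grn=(H>40)&(H<85),blu=(H>95)&(H<135)).items():
        k,l,s,c=cv2.connectedComponentsWithStats(cv2.dilate((m&r).astype(np.uint8),np.ones((5,5))))
        l=l*(m&r)
        for i in range(1,k):
            P=W[l==i]*1000
            if len(P)<mn: continue
            (cx,cy),rad=cv2.minEnclosingCircle(P[:,:2].astype(np.float32))
            # all-points: distances must be within 27..30 band
            f=lambda q:(lambda rr:np.maximum(rr-30,0)+np.minimum(rr-27,0))(np.hypot(P[:,0]-q[0],P[:,1]-q[1]))
            o=least_squares(f,[cx,cy],loss='soft_l1')
            print(n,len(P),c[i].round(),'enc',round(cx,1),round(cy,1),round(rad,1),'fit',o.x.round(1),'z',np.percentile(P[:,2],[5,50,95]).round(1))
if __name__=='__main__':
    import sys
    for f in sys.argv[1:]: print(f); rims(np.load(f'pics/{f}.npz'))
E
python3 rims.py top0 w0
```

```text
top0
red 146 [319. 204.] enc 635.0 -16.6 30.3 fit [634.6 -15.9] z [87.9 92.3 96.1]
red 127 [340. 292.] enc 451.4 -63.4 29.9 fit [451.  -63.5] z [88.9 92.8 96.2]
yel 147 [359. 208.] enc 629.2 -99.5 30.2 fit [629.  -99.7] z [89.  92.5 95.9]
yel 109 [303. 294.] enc 446.8 12.0 29.6 fit [446.4  11.9] z [88.2 92.6 95.2]
grn 126 [279. 200.] enc 641.0 67.8 29.9 fit [640.7  67.8] z [88.9 92.1 95.7]
grn 115 [259. 295.] enc 442.1 103.0 29.9 fit [441.9 102.9] z [88.4 92.2 95.6]
blu 134 [398. 211.] enc 623.1 -183.4 30.0 fit [ 623.1 -183.6] z [87.8 92.6 95.6]
blu 154 [219. 295.] enc 440.9 184.1 29.2 fit [441.1 184.1] z [88.3 92.5 95.1]
w0
red 139 [529. 452.] enc 639.8 -40.6 11.1 fit [636.9 -13.1] z [88.8 93.9 95.3]
yel 844 [322. 389.] enc 448.0 14.9 30.4 fit [447.9  14.5] z [86.7 93.2 95.3]
yel 192 [521. 474.] enc 638.4 -72.5 14.0 fit [631.7 -97.7] z [86.9 92.  95.3]
grn 1292 [318. 310.] enc 443.7 104.9 30.2 fit [443.8 105.2] z [86.9 93.9 95.5]
grn 1628 [552. 343.] enc 641.2 70.2 30.9 fit [641.6  70.1] z [86.7 92.1 95.3]
blu 1171 [315. 215.] enc 442.2 186.4 30.0 fit [442.4 186.6] z [87.2 94.3 95.7]
```

Request:
drive_tool:
  plan: "1 -1.5 30 5 0 -0.5 -0.2; 1 0 40 0 0 0 0; 1 0 40 0 0 0 0; 1 0 0 0 0 0 0"

```text
clock: 1.9
tcp_pos: [0.4381, 0.1907, 0.1369]
orientation: [-0.707, 0.707, 0.005, -0.005]
wrist_force: [-0.1, -0.5, -0.6]
finger_gap: 0.0856
```

```bash
python3 go.py 441.8 185.3 88
```

```text
t 1.9 tcp [438.1 190.7 136.9] gap 85.6 F [-0.1 -0.5 -0.6]
shift tool [ 3.5 48.9 -5.4] turn [0.06 0.82 0.05]
```

Request:
drive_tool:
  plan: "1 0 0 0 0 0 0; 1 0 0 0 0 0 0"

```text
clock: 2.15
tcp_pos: [0.4388, 0.1924, 0.1397]
orientation: [-0.707, 0.707, 0.008, -0.005]
wrist_force: [0.5, 0.8, -0.3]
finger_gap: 0.0854
```

```bash
python3 go.py 441.8 185.3 88
```

```text
t 2.15 tcp [438.8 192.4 139.7] gap 85.4 F [ 0.5  0.8 -0.3]
shift tool [ 2.7 51.7 -7.1] turn [0.02 1.02 0.23]
```

Request:
drive_tool:
  plan: "1 0 0 0 0 0 0"

```text
clock: 2.28
tcp_pos: [0.4396, 0.1928, 0.1411]
orientation: [0.707, -0.707, -0.009, 0.004]
wrist_force: [-0.1, 0.4, 0.4]
finger_gap: 0.0854
```

```bash
python3 go.py 441.8 185.3 88
```

```text
t 2.27 tcp [439.6 192.8 141.1] gap 85.4 F [-0.1  0.4  0.4]
shift tool [ 1.7 53.1 -7.6] turn [-0.02  1.04  0.38]
```

Request:
drive_tool:
  plan: "1 1 20 -4 0 0.5 0.2; 1 1 20 -4 0 0.5 0.2"

```text
clock: 2.52
tcp_pos: [0.4452, 0.1856, 0.1041]
orientation: [0.708, -0.706, -0.003, -0.002]
wrist_force: [-0.3, -1.1, -0.9]
finger_gap: 0.0854
```

```bash
python3 go.py 441.8 185.3 88
```

```text
t 2.52 tcp [445.2 185.6 104.1] gap 85.4 F [-0.3 -1.1 -0.9]
shift tool [-3.5 16.  -0.4] turn [-0.13  0.04  0.43]
```

Request:
drive_tool:
  plan: "1 -2.5 10 0 0 0 0.3; 1 -1 6 0 0 0 0"

```text
clock: 2.78
tcp_pos: [0.4422, 0.1855, 0.0881]
orientation: [0.708, -0.706, -0.001, -0.001]
wrist_force: [0.2, 0.4, 0.4]
finger_gap: 0.0853
```

```bash
python3 go.py 441.8 185.3 88
```

```text
t 2.77 tcp [442.2 185.5  88.1] gap 85.3 F [0.2 0.4 0.4]
shift tool [-0.4  0.1 -0.2] turn [-0.14 -0.01  0.16]
```

Request:
drive_tool:
  plan: "-1 0 0 0 0 0 0; -1 0 0 0 0 0 0; -1 0 0 0 0 0 0; -1 0 0 0 0 0 0"
  grip_force: 25

```text
clock: 3.28
tcp_pos: [0.4428, 0.1859, 0.0894]
orientation: [0.708, -0.706, -0.002, -0.001]
wrist_force: [-0.2, 0.0, -1.5]
finger_gap: 0.0592
```

```bash
python3 go.py 441.8 185.3 88
```

```text
t 3.27 tcp [442.8 185.9  89.4] gap 59.2 F [-0.2  0.  -1.5]
shift tool [-1.   1.4 -0.6] turn [-0.17  0.03  0.27]
```

Request:
drive_tool:
  plan: "-1 0 -20 0 0 0 0; -1 0 -40 0 0 0 0; -1 0 -40 0 0 0 0; -1 0 -30 0 0 0 0; -1 20 -20 -40 0 0 0; -1 30 0 -60 0 0 0; -1 30 0 -60 0 0 0; -1 30 0 -60 0 0 0"

```text
clock: 4.28
tcp_pos: [0.5478, -0.0228, 0.2452]
orientation: [0.708, -0.706, -0.007, 0.001]
wrist_force: [0.9, -0.0, -1.0]
finger_gap: 0.0588
```

```bash
python3 go.py 624.5 -181.7 240
```

```text
t 4.28 tcp [547.8 -22.8 245.2] gap 58.8 F [ 0.9 -0.  -1. ]
shift tool [  74.9    5.4 -159.7] turn [-0.16  0.63  0.44]
```

Request:
drive_tool:
  plan: "-1 28 2 -58 0 0.4 0.2; -1 26 2 -55 0 0 0; -1 14 1 -25 0 0 0; -1 0 0 0 0 0 0"

```text
clock: 4.78
tcp_pos: [0.6178, -0.1661, 0.2388]
orientation: [0.708, -0.706, -0.001, -0.003]
wrist_force: [-0.3, 0.5, -0.7]
finger_gap: 0.059
```

```bash
python3 go.py 624.5 -181.7 240
```

```text
t 4.78 tcp [ 617.8 -166.1  238.8] gap 59.0 F [-0.3  0.5 -0.7]
shift tool [  6.7  -1.2 -15.6] turn [-0.15 -0.13  0.27]
```

Request:
drive_tool:
  plan: "-1 4 0 -10 0 0 0.2; -1 2 0 -4 0 0 0; -1 0 0 0 0 0 0"

```text
clock: 5.15
tcp_pos: [0.6234, -0.1788, 0.2389]
orientation: [0.708, -0.706, 0.0, -0.0]
wrist_force: [-0.8, -0.1, -0.3]
finger_gap: 0.0588
```

```bash
python3 go.py 624.5 -181.7 240;python3 - <<'E'
from h import *
p,d,c=snap('wrist','w1')
E
python3 rims.py w1
```

```text
t 5.15 tcp [ 623.4 -178.8  238.9] gap 58.8 F [-0.8 -0.1 -0.3]
shift tool [ 1.1 -1.1 -2.9] turn [-0.2  -0.01  0.01]
w1
red 3150 [52. 51.] enc 452.0 -62.0 31.0 fit [452.8 -61.9] z [86.7 93.5 95.6]
red 711 [335.  16.] enc 636.2 -29.2 25.8 fit [636.1 -14.3] z [87.4 94.2 95.8]
yel 1467 [327. 112.] enc 630.1 -98.2 30.2 fit [630.2 -98.2] z [88.1 94.4 95.7]
blu 706 [318. 212.] enc 624.4 -181.7 29.9 fit [ 624.6 -182.2] z [87.7 94.4 95.6]
```

View pics/w1.png

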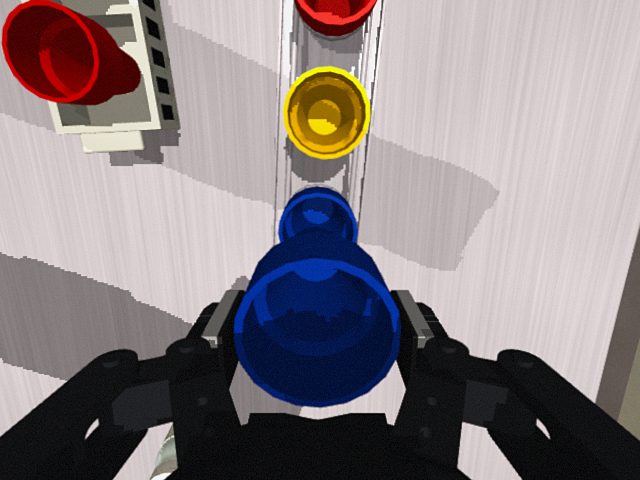

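```bash
cat >> rims.py <<'E'
E
cat > held.py <<'E'
import sys
from rims import *
z=np.load(f'pics/{sys.argv[1]}.npz'); zz=float(sys.argv[2])/1000
rims(z,zz-.008,zz+.008,300)
E
python3 held.py w1 243
```

```text
blu 7988 [317. 334.] enc 623.9 -177.6 31.8 fit [ 624.  -177.3] z [236.  243.8 245.7]
```

Request:
drive_tool:
  plan: "-1 0.8 15 -3.5 0 0 0; -1 0 30 0 0 0 0; -1 0 20 0 0 0 0; -1 0 0 0 0 0 0"

```text
clock: 5.7
tcp_pos: [0.6235, -0.1801, 0.1705]
orientation: [0.708, -0.706, -0.001, 0.001]
wrist_force: [-0.5, 0.6, -0.0]
finger_gap: 0.059
```

```bash
python3 go.py 624.4 -182.6 121.5
```

```text
t 5.7 tcp [ 623.5 -180.1  170.5] gap 59.0 F [-0.5  0.6 -0. ]
shift tool [ 0.9 49.  -2.7] turn [-0.21  0.15 -0.01]
```

Request:
drive_tool:
  plan: "-1 1 12 -3 0 0 0; -1 0.3 12 -0.5 0 0 0; -1 0 0 0 0 0 0"

```text
clock: 6.08
tcp_pos: [0.6253, -0.1838, 0.1458]
orientation: [0.708, -0.706, -0.001, 0.001]
wrist_force: [-0.2, -0.7, -0.0]
finger_gap: 0.059
```

```bash
python3 go.py 624.4 -182.6 121.5
```

```text
t 6.08 tcp [ 625.3 -183.8  145.8] gap 59.0 F [-0.2 -0.7 -0. ]
shift tool [-0.9 24.3  1.1] turn [-0.17  0.17  0.07]
```

Request:
drive_tool:
  plan: "-1 -0.7 8 1 0 0 0; -1 0 7 0 0 0 0; -1 0 0 0 0 0 0"

```text
clock: 6.45
tcp_pos: [0.625, -0.1829, 0.1306]
orientation: [0.708, -0.706, -0.002, 0.0]
wrist_force: [0.2, 0.4, -0.6]
finger_gap: 0.0589
```

```bash
python3 go.py 624.4 -182.6 121.5
```

```text
t 6.45 tcp [ 625.  -182.9  130.6] gap 58.9 F [ 0.2  0.4 -0.6]
shift tool [-0.6  9.1  0.2] turn [-0.14  0.17  0.14]
```

Request:
drive_tool:
  plan: "-1 -0.5 5 0 0 0 0; -1 0 4 0 0 0 0; -1 0 1 0 0 0 0"

```text
clock: 6.82
tcp_pos: [0.6252, -0.1831, 0.1208]
orientation: [0.708, -0.706, -0.003, -0.0]
wrist_force: [0.4, -0.1, 2.9]
finger_gap: 0.0593
```

```bash
python3 go.py 624.4 -182.6 121.5
```

```text
t 6.83 tcp [ 625.2 -183.1  120.8] gap 59.3 F [ 0.4 -0.1  2.9]
shift tool [-0.8 -0.7  0.5] turn [-0.1   0.17  0.25]
```

Request:
drive_tool:
  plan: "1 0 0 0 0 0 0; 1 0 0 0 0 0 0; 1 0 0 0 0 0 0; 1 0 -25 0 0 0 0; 1 0 -45 0 0 0 0; 1 0 -45 0 0 0 0; 1 0 0 0 0 0 0"

```text
clock: 7.7
tcp_pos: [0.6243, -0.1832, 0.2387]
orientation: [0.708, -0.706, -0.002, -0.0]
wrist_force: [0.5, 0.2, -0.9]
finger_gap: 0.0854
```

```bash
python3 go.py 442.8 104 230;python3 - <<'E'
from h import *
p,d,c=snap('wrist','w2')
E
python3 held.py w2 126; python3 rims.py w2
```

```text
t 7.7 tcp [ 624.3 -183.2  238.7] gap 85.4 F [ 0.5  0.2 -0.9]
shift tool [-180.6    8.8  287.7] turn [-0.13  0.17  0.17]
blu 1682 [318. 238.] enc 625.9 -182.4 30.1 fit [ 626. -182.] z [119.2 126.2 127.6]
w2
red 2746 [51. 49.] enc 452.5 -61.5 30.9 fit [452.9 -61.8] z [86.7 93.2 95.4]
red 635 [334.  10.] enc 635.7 -33.6 22.5 fit [636.2 -14.3] z [86.9 94.1 95.9]
yel 1521 [325. 104.] enc 630.2 -98.0 30.1 fit [630.2 -98.2] z [88.1 94.4 95.7]
blu 1802 [315. 229.] enc 624.7 -180.8 29.5 fit [ 626.  -177.7] z [ 87.5  95.8 100.6]
```

View pics/w2.png

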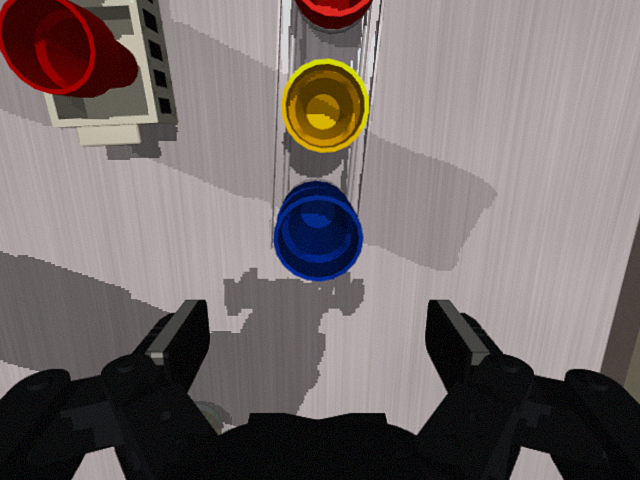

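Blue is home: its rim measures 126 mm. In the wrist picture the nested blue cup is at (318,238), and the washed red cup is at (50,49). Red is next.

Request:
drive_tool:
  plan: "1 -43 3 30 0 0 0; 1 -43 3 30 0 0 0; 1 -43 3 30 0 0 0; 1 -43 3 30 0 0 0; 1 0 20 0 0 0 0; 1 0 20 0 0 0 0"

```text
clock: 8.5
tcp_pos: [0.4409, -0.0582, 0.1742]
orientation: [0.71, -0.704, 0.003, 0.005]
wrist_force: [1.5, 0.0, 0.0]
finger_gap: 0.0852
```

```bash
python3 go.py 452 -63 88
```

```text
t 8.5 tcp [440.9 -58.2 174.2] gap 85.2 F [1.5 0.  0. ]
shift tool [12.1 86.  -5.6] turn [-0.47  0.14 -0.68]
```

Request:
drive_tool:
  plan: "1 7 15 -3 -0.4 0.1 -0.5; 1 4 15 -2 0 0 0; 1 0 10 0 0 0 0"

```text
clock: 8.88
tcp_pos: [0.4474, -0.0614, 0.1282]
orientation: [0.708, -0.706, 0.003, 0.004]
wrist_force: [-0.8, -0.5, -0.1]
finger_gap: 0.0853
```

```bash
python3 go.py 452 -63 88
```

```text
t 8.88 tcp [447.4 -61.4 128.2] gap 85.3 F [-0.8 -0.5 -0.1]
shift tool [ 5.  40.1 -1.7] turn [-0.2   0.07 -0.61]
```

Request:
drive_tool:
  plan: "1 4 12 -1.5 -0.2 0 -0.5; 1 1 12 0 0 0 0; 1 0 8 0 0 0 0"

```text
clock: 9.25
tcp_pos: [0.4502, -0.0622, 0.0927]
orientation: [0.708, -0.707, 0.002, 0.002]
wrist_force: [-0.3, -0.0, -0.5]
finger_gap: 0.0852
```

```bash
python3 go.py 452 -63 88
```

```text
t 9.25 tcp [450.2 -62.2  92.7] gap 85.2 F [-0.3 -0.  -0.5]
shift tool [ 1.9  4.7 -0.8] turn [-0.07  0.06 -0.34]
```

Request:
drive_tool:
  plan: "1 1.8 4.5 -0.8 0 0 -0.3; 1 0 0 0 0 0 0"

```text
clock: 9.5
tcp_pos: [0.4515, -0.0628, 0.0873]
orientation: [0.708, -0.706, 0.0, 0.001]
wrist_force: [-0.5, 0.4, 1.0]
finger_gap: 0.085
```

Request:
drive_tool:
  plan: "-1 0 0 0 0 0 0; -1 0 0 0 0 0 0; -1 0 0 0 0 0 0; -1 0 0 0 0 0 0"

```text
clock: 10.0
tcp_pos: [0.4522, -0.0631, 0.0885]
orientation: [0.708, -0.707, -0.0, 0.0]
wrist_force: [0.4, 0.8, -1.2]
finger_gap: 0.06
```

```bash
python3 go.py 452 -63 88
```

```text
t 10.0 tcp [452.2 -63.1  88.5] gap 60.0 F [ 0.4  0.8 -1.2]
shift tool [-0.2  0.5  0.1] turn [-0.06  0.07  0.01]
```

Request:
drive_tool:
  plan: "-1 0 -20 0 0 0 0; -1 0 -40 0 0 0 0; -1 0 -40 0 0 0 0; -1 0 -40 0 0 0 0; -1 25 -5 8 0 0 0; -1 45 0 12 0 0 0; -1 45 0 12 0 0 0; -1 30 0 8 0 0 0"

```text
clock: 11.0
tcp_pos: [0.5989, -0.0223, 0.2385]
orientation: [0.708, -0.707, 0.0, -0.001]
wrist_force: [-0.8, 0.1, -0.6]
finger_gap: 0.0598
```

```bash
python3 go.py 635.3 -15.4 238
```

```text
t 11.0 tcp [598.9 -22.3 238.5] gap 59.8 F [-0.8  0.1 -0.6]
shift tool [36.4  0.5  7. ] turn [-0.07 -0.09  0.01]
```

Request:
drive_tool:
  plan: "-1 20 0 4 0 0 0; -1 10 0 2 0 0 0; -1 0 0 0 0 0 0; -1 0 0 0 0 0 0"

```text
clock: 11.5
tcp_pos: [0.6302, -0.0155, 0.2365]
orientation: [0.708, -0.707, 0.001, 0.001]
wrist_force: [-0.0, 0.3, -0.7]
finger_gap: 0.0596
```

```bash
python3 go.py 635.3 -15.4 238;python3 - <<'E'
from h import *
p,d,c=snap('wrist','w3')
E
python3 held.py w3 243; python3 rims.py w3
```

```text
t 11.5 tcp [630.2 -15.5 236.5] gap 59.6 F [-0.   0.3 -0.7]
shift tool [ 5.1 -1.5  0.1] turn [-0.09 -0.01 -0.16]
red 7349 [317. 334.] enc 630.6 -15.7 32.0 fit [630.8 -13.7] z [235.9 242.3 243.8]
w3
red 764 [327. 209.] enc 636.5 -14.1 29.8 fit [636.5 -14.5] z [87.9 94.4 95.7]
yel 2380 [ 62. 186.] enc 448.3 13.8 30.9 fit [448.6  14. ] z [86.9 93.5 95.4]
grn 1792 [49. 55.] enc 444.8 103.9 29.9 fit [443.8 104.7] z [86.7 93.3 95.5]
grn 1488 [336. 104.] enc 642.3 69.4 29.9 fit [642.2  69.3] z [87.6 94.3 95.7]
```

Request:
drive_tool:
  plan: "-1 4 15 0 0 0 0; -1 2 30 0 0 0 0; -1 0 20 0 0 0 0; -1 0 0 0 0 0 0"

```text
clock: 12.05
tcp_pos: [0.6346, -0.0162, 0.1685]
orientation: [0.708, -0.707, 0.002, 0.0]
wrist_force: [0.4, 0.5, -1.4]
finger_gap: 0.0597
```

```bash
python3 go.py 635.6 -15.7 120.5
```

```text
t 12.05 tcp [634.6 -16.2 168.5] gap 59.7 F [ 0.4  0.5 -1.4]
shift tool [ 1.1 48.   0.4] turn [-0.08 -0.1  -0.15]
```

Request:
drive_tool:
  plan: "-1 1 12 0.4 0 0 0; -1 0 12 0 0 0 0; -1 0 10 0 0 0 0; -1 0 4 0 0 0 0; -1 0 0 0 0 0 0"

```text
clock: 12.68
tcp_pos: [0.6362, -0.0159, 0.1293]
orientation: [0.707, -0.707, 0.001, -0.001]
wrist_force: [0.4, -0.6, 0.9]
finger_gap: 0.0597
```

```bash
python3 go.py 635.6 -15.7 120.5
```

```text
t 12.68 tcp [636.2 -15.9 129.3] gap 59.7 F [ 0.4 -0.6  0.9]
shift tool [-0.6  8.8  0.2] turn [-0.06 -0.12 -0.03]
```

Request:
drive_tool:
  plan: "-1 -0.5 5 0 0 0 0; -1 0 4 0 0 0 0; -1 0 1 0 0 0 0"

```text
clock: 13.05
tcp_pos: [0.6364, -0.016, 0.1201]
orientation: [0.707, -0.707, 0.0, -0.001]
wrist_force: [-2.7, 0.9, 5.1]
finger_gap: 0.0596
```

```bash
python3 go.py 635.6 -15.7 120.5
```

```text
t 13.05 tcp [636.4 -16.  120.1] gap 59.6 F [-2.7  0.9  5.1]
shift tool [-0.8 -0.4  0.3] turn [-0.04 -0.11  0.09]
```

Request:
drive_tool:
  plan: "1 0 0 0 0 0 0; 1 0 0 0 0 0 0; 1 0 0 0 0 0 0; 1 0 -25 0 0 0 0; 1 0 -45 0 0 0 0; 1 0 -45 0 0 0 0; 1 0 0 0 0 0 0"

```text
clock: 13.92
tcp_pos: [0.6361, -0.0161, 0.2378]
orientation: [0.707, -0.707, 0.0, -0.001]
wrist_force: [-0.5, 0.2, -0.4]
finger_gap: 0.0855
```

```bash
python3 go.py 448 12.9 230;python3 - <<'E'
from h import *
p,d,c=snap('wrist','w4')
E
python3 held.py w4 126; python3 rims.py w4
```

```text
t 13.93 tcp [636.1 -16.1 237.8] gap 85.5 F [-0.5  0.2 -0.4]
shift tool [-188.1    7.7   28.6] turn [-0.05 -0.11  0.04]
red 1724 [318. 238.] enc 637.4 -15.0 30.2 fit [637.4 -14.6] z [119.4 126.3 127.7]
blu 486 [307. 411.] enc 627.8 -161.5 21.4 fit [ 625.6 -181.9] z [118.4 123.1 127.2]
w4
red 1775 [316. 228.] enc 636.4 -13.2 29.5 fit [637.4 -10.3] z [ 87.7  95.9 100.2]
yel 2455 [ 53. 186.] enc 448.3 14.0 30.8 fit [448.5  14.1] z [86.8 93.3 95.4]
yel 1439 [309. 324.] enc 630.2 -98.3 30.6 fit [630.4 -97.6] z [86.7 93.8 95.5]
grn 1584 [45. 55.] enc 445.5 103.7 29.7 fit [443.7 104.8] z [86.6 93.4 95.5]
grn 1462 [326. 103.] enc 642.4 69.4 30.0 fit [642.2  69.4] z [88.1 94.4 95.7]
blu 839 [302. 389.] enc 624.1 -175.8 29.6 fit [ 625. -180.] z [ 87.   94.5 101.2]
```

Red is home too (rim 126.3). Yellow is next.

Request:
drive_tool:
  plan: "1 -44 2 7 0 0 0; 1 -44 2 7 0 0 0; 1 -44 2 7 0 0 0; 1 -42 2 6 0 0 0; 1 0 20 0 0 0 0; 1 0 20 0 0 0 0"

```text
clock: 14.72
tcp_pos: [0.451, 0.0128, 0.1781]
orientation: [0.708, -0.706, 0.006, 0.004]
wrist_force: [-0.2, 0.0, 0.2]
finger_gap: 0.0854
```

```bash
python3 go.py 447.5 12.9 88
```

```text
t 14.72 tcp [451.   12.8 178.1] gap 85.4 F [-0.2  0.   0.2]
shift tool [-2.2 90.1 -0.2] turn [-0.18 -0.13 -0.82]
```

Request:
drive_tool:
  plan: "1 -1.5 20 0 -0.1 -0.1 -0.7; 1 -1 20 0 0 0 0; 1 0 15 0 0 0 0; 1 0 8 0 0 0 0"

```text
clock: 15.22
tcp_pos: [0.4418, 0.0139, 0.107]
orientation: [0.708, -0.706, 0.005, 0.004]
wrist_force: [0.1, -0.0, -0.0]
finger_gap: 0.0856
```

```bash
python3 go.py 447.5 12.9 88
```

```text
t 15.22 tcp [441.8  13.9 107. ] gap 85.6 F [ 0.1 -0.  -0. ]
shift tool [ 5.9 18.9 -1.1] turn [-0.17 -0.03 -0.72]
```

Request:
drive_tool:
  plan: "1 4 5 -1 -0.1 0 -0.6; 1 2 5 0 0 0 0; 1 0 2 0 0 0 0"

```text
clock: 15.6
tcp_pos: [0.4477, 0.013, 0.0935]
orientation: [0.708, -0.707, 0.001, 0.001]
wrist_force: [0.3, -0.3, 0.6]
finger_gap: 0.0852
```

```bash
python3 go.py 447.5 12.9 88
```

```text
t 15.6 tcp [447.7  13.   93.5] gap 85.2 F [ 0.3 -0.3  0.6]
shift tool [-0.2  5.5 -0.1] turn [-0.07 -0.03 -0.15]
```

Request:
drive_tool:
  plan: "1 -0.3 4 0 0 0 0; 1 0 1 0 0 0 0; -1 0 0 0 0 0 0; -1 0 0 0 0 0 0; -1 0 0 0 0 0 0; -1 0 0 0 0 0 0"

```text
clock: 16.35
tcp_pos: [0.448, 0.0129, 0.0891]
orientation: [0.707, -0.707, 0.001, 0.0]
wrist_force: [0.1, -0.5, -0.6]
finger_gap: 0.059
```

```bash
python3 go.py 447.5 12.9 88
```

```text
t 16.35 tcp [448.   12.9  89.1] gap 59.0 F [ 0.1 -0.5 -0.6]
shift tool [-0.5  1.1  0. ] turn [-0.06 -0.03 -0.06]
```

Request:
drive_tool:
  plan: "-1 0 -20 0 0 0 0; -1 0 -40 0 0 0 0; -1 0 -40 0 0 0 0; -1 0 -40 0 0 0 0; -1 25 -5 -15 0 0 0; -1 45 0 -27 0 0 0; -1 45 0 -27 0 0 0; -1 35 0 -24 0 0 0"

```text
clock: 17.35
tcp_pos: [0.5994, -0.0806, 0.2383]
orientation: [0.708, -0.707, -0.0, 0.002]
wrist_force: [0.4, 1.5, -0.7]
finger_gap: 0.0583
```

```bash
python3 go.py 629.7 -99.4 238
```

```text
t 17.35 tcp [599.4 -80.6 238.3] gap 58.3 F [ 0.4  1.5 -0.7]
shift tool [ 30.2   0.3 -18.9] turn [-0.08  0.17 -0.09]
```

Request:
drive_tool:
  plan: "-1 17 0 -10 0 0 0; -1 8 0 -5 0 0 0; -1 0 0 0 0 0 0; -1 0 0 0 0 0 0"

```text
clock: 17.85
tcp_pos: [0.626, -0.0973, 0.2358]
orientation: [0.708, -0.706, 0.001, 0.002]
wrist_force: [-0.2, -0.6, -1.0]
finger_gap: 0.059
```

```bash
python3 go.py 629.7 -99.4 238;python3 - <<'E'
from h import *
p,d,c=snap('wrist','w5')
E
python3 held.py w5 243; python3 rims.py w5
```

```text
t 17.85 tcp [626.  -97.3 235.8] gap 59.0 F [-0.2 -0.6 -1. ]
shift tool [ 3.7 -2.3 -2.1] turn [-0.14  0.07 -0.27]
yel 6565 [317. 333.] enc 626.7 -95.5 31.6 fit [626.6 -95.8] z [235.8 240.9 242.3]
w5
red 2579 [335. 108.] enc 637.1 -15.0 27.3 fit [636.6 -16. ] z [88.1 96.2 99.4]
yel 740 [324. 211.] enc 630.5 -97.9 29.8 fit [630.5 -98.3] z [88.1 94.5 95.7]
grn 666 [342.  12.] enc 642.0 51.0 23.3 fit [642.2  69.5] z [87.2 94.  95.7]
```

Request:
drive_tool:
  plan: "-1 3 15 -2 0 0 -0.2; -1 1 30 -0.5 0 0 0; -1 0 20 0 0 0 0; -1 0 0 0 0 0 0"

```text
clock: 18.4
tcp_pos: [0.6284, -0.0981, 0.1681]
orientation: [0.708, -0.706, -0.001, 0.001]
wrist_force: [0.3, 0.4, -0.5]
finger_gap: 0.0587
```

```bash
python3 go.py 629.9 -99.6 121.1
```

```text
t 18.4 tcp [628.4 -98.1 168.1] gap 58.7 F [ 0.3  0.4 -0.5]
shift tool [ 1.5 47.  -1.6] turn [-0.13  0.18 -0.01]
```

Request:
drive_tool:
  plan: "-1 1.3 12 -1.5 0 0 0; -1 0 12 0 0 0 0; -1 0 10 0 0 0 0; -1 0 3 0 0 0 0; -1 0 0 0 0 0 0"

```text
clock: 19.02
tcp_pos: [0.6304, -0.0997, 0.13]
orientation: [0.708, -0.707, -0.002, 0.0]
wrist_force: [-0.0, 0.1, -1.6]
finger_gap: 0.0584
```

```bash
python3 go.py 629.9 -99.6 121.1
```

```text
t 19.02 tcp [630.4 -99.7 130. ] gap 58.4 F [-0.   0.1 -1.6]
shift tool [-0.5  8.9  0.1] turn [-0.09  0.19  0.12]
```

Request:
drive_tool:
  plan: "-1 -0.5 5 0 0 0 0; -1 0 4 0 0 0 0; -1 0 1 0 0 0 0"

```text
clock: 19.4
tcp_pos: [0.6309, -0.0999, 0.121]
orientation: [0.707, -0.707, -0.003, -0.0]
wrist_force: [-1.5, 0.7, 6.2]
finger_gap: 0.059
```

```bash
python3 go.py 629.9 -99.6 121.1
```

```text
t 19.4 tcp [630.9 -99.9 121. ] gap 59.0 F [-1.5  0.7  6.2]
shift tool [-1.  -0.1  0.3] turn [-0.04  0.2   0.27]
```

Seated with 6 N of support at the expected height. Releasing.

Request:
drive_tool:
  plan: "1 0 0 0 0 0 0; 1 0 0 0 0 0 0; 1 0 0 0 0 0 0; 1 0 -25 0 0 0 0; 1 0 -45 0 0 0 0; 1 0 -45 0 0 0 0; 1 0 0 0 0 0 0"

```text
clock: 20.27
tcp_pos: [0.6298, -0.0999, 0.2382]
orientation: [0.708, -0.707, -0.002, 0.0]
wrist_force: [-0.1, 0.5, -1.0]
finger_gap: 0.0856
```

```bash
python3 go.py 443.2 103.8 230;python3 - <<'E'
from h import *
p,d,c=snap('wrist','w6')
E
python3 held.py w6 126
```

```text
t 20.27 tcp [629.8 -99.9 238.2] gap 85.6 F [-0.1  0.5 -1. ]
shift tool [-185.9    8.   204.3] turn [-0.08  0.19  0.15]
red 2081 [329. 100.] enc 637.0 -14.8 30.1 fit [637.  -15.1] z [119.8 126.4 127.7]
yel 1748 [318. 239.] enc 631.9 -99.2 30.0 fit [631.8 -98.8] z [119.2 126.2 127.6]
blu 1818 [310. 346.] enc 625.7 -182.3 30.4 fit [ 625.8 -181.7] z [118.7 125.6 127.4]
```

Request:
drive_tool:
  plan: "1 -37 2 40 0 0 0; 1 -37 2 40 0 0 0; 1 -37 2 40 0 0 0; 1 -37 2 40 0 0 0; 1 -35 2 40 0 0 0; 1 0 20 0 0 0 0; 1 0 20 0 0 0 0"

```text
clock: 21.2
tcp_pos: [0.4339, 0.1056, 0.175]
orientation: [0.709, -0.706, 0.004, 0.006]
wrist_force: [1.4, -0.1, 0.0]
finger_gap: 0.0851
```

```bash
python3 go.py 443.2 103.8 88
```

```text
t 21.2 tcp [433.9 105.6 175. ] gap 85.1 F [ 1.4 -0.1  0. ]
shift tool [10.5 86.9 -2.1] turn [-0.24  0.16 -0.82]
```

Request:
drive_tool:
  plan: "1 6 18 -1 -0.2 0.1 -0.7; 1 4 18 -1 0 0 0; 1 1 15 0 0 0 0; 1 0 8 0 0 0 0"

```text
clock: 21.7
tcp_pos: [0.4384, 0.1039, 0.1076]
orientation: [0.707, -0.707, 0.004, 0.006]
wrist_force: [-0.5, -0.2, -0.3]
finger_gap: 0.0857
```

```bash
python3 go.py 443.2 103.8 88
```

```text
t 21.7 tcp [438.4 103.9 107.6] gap 85.7 F [-0.5 -0.2 -0.3]
shift tool [ 5.  19.6 -0.1] turn [-0.    0.13 -0.76]
```

Request:
drive_tool:
  plan: "1 3.5 7 0 0 0.1 -0.6; 1 1.5 6 0 0 0 0; 1 0 4 0 0 0 0; 1 0 0 0 0 0 0"

```text
clock: 22.2
tcp_pos: [0.4428, 0.1038, 0.0888]
orientation: [-0.707, 0.707, -0.001, -0.001]
wrist_force: [0.9, -0.7, -1.0]
finger_gap: 0.0854
```

```bash
python3 go.py 443.2 103.8 88
```

```text
t 22.2 tcp [442.8 103.8  88.8] gap 85.4 F [ 0.9 -0.7 -1. ]
shift tool [ 0.4  0.8 -0. ] turn [ 0.    0.03 -0.21]
```

Request:
drive_tool:
  plan: "-1 0.4 1 0 0 0 -0.1; -1 0 0 0 0 0 0; -1 0 0 0 0 0 0; -1 0 0 0 0 0 0"

```text
clock: 22.7
tcp_pos: [0.4439, 0.1039, 0.0887]
orientation: [0.707, -0.707, -0.0, 0.0]
wrist_force: [0.2, 0.5, -0.2]
finger_gap: 0.0598
```

```bash
python3 go.py 443.2 103.8 88
```

```text
t 22.7 tcp [443.9 103.9  88.7] gap 59.8 F [ 0.2  0.5 -0.2]
shift tool [-0.7  0.7 -0.1] turn [-0.    0.03 -0.  ]
```

Request:
drive_tool:
  plan: "-1 0 -20 0 0 0 0; -1 0 -40 0 0 0 0; -1 0 -40 0 0 0 0; -1 0 -40 0 0 0 0; -1 27 -5 -5 0 0 0; -1 48 0 -9 0 0 0; -1 48 0 -9 0 0 0; -1 40 0 -7 0 0 0"

```text
clock: 23.7
tcp_pos: [0.6081, 0.0741, 0.2386]
orientation: [0.707, -0.707, -0.001, 0.001]
wrist_force: [1.1, -0.2, 0.1]
finger_gap: 0.0593
```

```bash
python3 go.py 641.7 68.2 238
```

```text
t 23.7 tcp [608.1  74.1 238.6] gap 59.3 F [ 1.1 -0.2  0.1]
shift tool [33.5  0.6 -6. ] turn [-0.01  0.15 -0.03]
```

Request:
drive_tool:
  plan: "-1 18 0 -3 0 0 0; -1 9 0 -2 0 0 0; -1 0 0 0 0 0 0; -1 0 0 0 0 0 0"

```text
clock: 24.2
tcp_pos: [0.637, 0.0683, 0.2362]
orientation: [0.707, -0.707, 0.001, 0.002]
wrist_force: [0.2, -0.1, -0.9]
finger_gap: 0.0596
```

```bash
python3 go.py 641.7 68.2 238;python3 - <<'E'
from h import *
p,d,c=snap('wrist','w7')
E
python3 held.py w7 243; python3 rims.py w7
```

```text
t 24.2 tcp [637.   68.3 236.2] gap 59.6 F [ 0.2 -0.1 -0.9]
shift tool [ 4.6 -1.8 -0.1] turn [-0.01  0.09 -0.2 ]
grn 7115 [317. 335.] enc 637.7 69.4 32.4 fit [637.7  69.8] z [235.8 241.8 243.3]
w7
grn 769 [325. 209.] enc 642.5 69.6 29.8 fit [642.5  69.3] z [88.  94.4 95.8]
```

Request:
drive_tool:
  plan: "-1 4 15 0 0 0 -0.1; -1 1 30 0 0 0 0; -1 0 20 0 0 0 0; -1 0 0 0 0 0 0"

```text
clock: 24.75
tcp_pos: [0.6404, 0.0692, 0.1684]
orientation: [0.707, -0.707, -0.001, 0.001]
wrist_force: [0.8, 0.5, -1.2]
finger_gap: 0.0596
```

```bash
python3 go.py 641.7 68.2 120.7
```

```text
t 24.75 tcp [640.4  69.2 168.4] gap 59.6 F [ 0.8  0.5 -1.2]
shift tool [ 1.4 47.7 -1. ] turn [-0.01  0.16 -0.06]
```

Request:
drive_tool:
  plan: "-1 1.2 12 -1 0 0 0; -1 0 12 0 0 0 0; -1 0 10 0 0 0 0; -1 0 3 0 0 0 0; -1 0 0 0 0 0 0"

```text
clock: 25.38
tcp_pos: [0.6423, 0.0683, 0.1304]
orientation: [0.707, -0.707, -0.002, 0.001]
wrist_force: [-0.1, -1.0, 0.3]
finger_gap: 0.0597
```

```bash
python3 go.py 641.7 68.2 120.7
```

```text
t 25.38 tcp [642.3  68.3 130.4] gap 59.7 F [-0.1 -1.   0.3]
shift tool [-0.6  9.7 -0.1] turn [-0.01  0.17  0.08]
```

Request:
drive_tool:
  plan: "-1 -0.5 5 0 0 0 0; -1 0 4.5 0 0 0 0; -1 0 1.5 0 0 0 0"

```text
clock: 25.75
tcp_pos: [0.6429, 0.0683, 0.1203]
orientation: [0.707, -0.707, -0.003, -0.0]
wrist_force: [-1.5, -0.4, 6.1]
finger_gap: 0.0597
```

```bash
python3 go.py 641.7 68.2 120.7
```

```text
t 25.75 tcp [642.9  68.3 120.3] gap 59.7 F [-1.5 -0.4  6.1]
shift tool [-1.2 -0.4 -0.1] turn [-0.01  0.17  0.25]
```

Request:
drive_tool:
  plan: "1 0 0 0 0 0 0; 1 0 0 0 0 0 0; 1 0 0 0 0 0 0; 1 0 -25 0 0 0 0; 1 0 -45 0 0 0 0; 1 0 -45 0 0 0 0; 1 0 0 0 0 0 0"

```text
clock: 26.62
tcp_pos: [0.6418, 0.0682, 0.2377]
orientation: [0.707, -0.707, -0.002, 0.0]
wrist_force: [0.1, -0.4, -0.2]
finger_gap: 0.0856
```

Request:
drive_tool:
  plan: "1 -40 0 0 0 0 0; 1 -50 0 0 0 0 0; 1 -50 0 0 0 0 0; 1 -50 0 0 0 0 0; 1 0 0 40 0 0 0; 1 0 0 50 0 0 0; 1 0 0 40 0 0 0; 1 0 0 0 0 0 0"

```text
clock: 27.62
tcp_pos: [0.4411, 0.1993, 0.2281]
orientation: [-0.707, 0.707, -0.003, -0.003]
wrist_force: [-0.2, 0.1, -0.4]
finger_gap: 0.0854
```

```bash
python3 - <<'E'
from h import *
snap('top','top1');snap('scene','scene1')
E
for h in 126; do python3 held.py top1 $h; python3 - <<'E'
from rims import *
rims(np.load('pics/top1.npz'),.115,.135,50)
a=world(*(lambda z:(z['d'],z))(np.load('pics/top0.npz')))
b=world(*(lambda z:(z['d'],z))(np.load('pics/top1.npz')))
for nm,(u0,u1,v0,v1) in dict(scanner=(85,135,240,325),jar=(490,540,255,300)).items():
    for W in (a,b):
        w=W[v0:v1,u0:u1].reshape(-1,3);w=w[w[:,2]>.02];print(nm,len(w),w.mean(0).round(4))
E
done
```

```text
red 164 [320. 201.] enc 635.8 -16.1 30.1 fit [635.7 -16.4] z [117.7 124.3 127.6]
yel 161 [361. 205.] enc 630.5 -100.5 30.1 fit [ 630.2 -100.6] z [118.3 124.3 127. ]
grn 135 [278. 197.] enc 642.0 67.6 29.9 fit [642.   67.4] z [120.1 124.4 127.5]
blu 149 [401. 209.] enc 624.3 -183.7 29.8 fit [ 624.7 -184.2] z [118.3 124.4 127.6]
scanner 1525 [0.4716 0.439  0.0383]
scanner 3656 [0.4644 0.2101 0.6248]
jar 814 [ 0.484  -0.4359  0.0785]
jar 813 [ 0.484  -0.4364  0.0772]
```

View pics/top1.png

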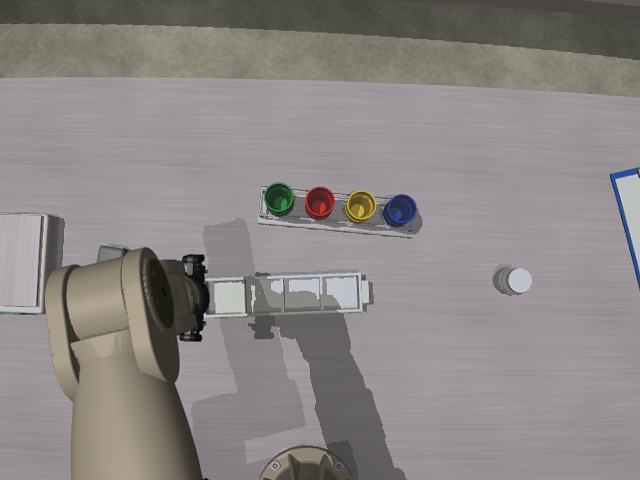

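View pics/scene1.png

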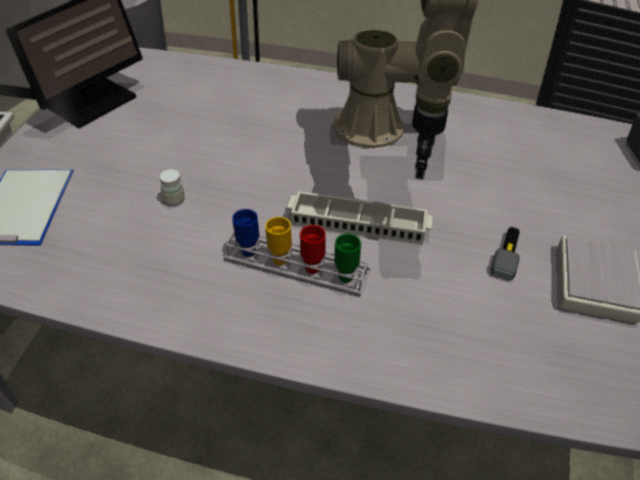

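The carrier is empty. All four nested rims (top view v≈200, u=278, 320, 361 and 401) read about 126 mm, and the scanner (508,255) and jar (172,188) look unmoved in the scene view. The arm is clear, so I'm handing in.

```bash
python3 -c "
from h import *
print(job.hand_in())"
```

```text
the job is handed in; nothing more can be done
None
```

All four washed cups (blue, red, yellow, green) are nested upright in the stored cups of their own colour. I handed the job in at about 28 s of the 96 s allowed.

- **Seating:** I lowered each cup until the wrist felt it seat (3 to 6 N) at the expected height, then released it.
- **Nesting check:** The wrist camera put the blue, red and yellow rims at 126 mm, the fully home height. Green I checked only in the last top view, where all four rims read alike, with a median of 124 mm. That view also read the bare cups about 2 mm low. All four rims sat within about 2 mm of where their stored cups stood at the start.
- **Bystanders:** The jar's position agreed with the start to within 1 mm. In the last top view the arm hid the scanner, so its numeric comparison failed. I checked it only by eye in the scene picture, where it looks unmoved.
- **Disagreement:** The wrist and top cameras differ by a constant 1 to 2 mm, so I aligned each placement by the wrist view.

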